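# Take the front tin from the gravity rack and secure it in the cradle

### The arm

A 6-joint arm with a two-finger parallel gripper is mounted at the origin on the work surface. World frame = base frame: x ahead of the robot, y to its left, z up, the work surface at z = 0. Lengths are in m, angles in rad, forces in N, time in s.
With the tool pointing down it reaches from about 0.275 to 0.75 m from the base axis. Payload 10.2 kg.
Tool frame: the origin (TCP) lies on the mounting face of the last link; the fingertips stand 173 mm ahead of it and the grasp point (between the pads) lies 155 mm ahead of it (ctrl.grasp_offset is the distance from the TCP to the grasp point, in m); z points along the fingers, y is the direction in which the jaws open and shut (so a half turn about z gives the same grasp; the last joint's range is limited). The gripper opens to 85 mm and grips with 20 to 120 N. Pads are 22 mm wide; open, the fingers measure 114 mm over their backs; the gripper's body (76 mm by 85 mm) begins 54 mm behind the grasp point. The pads swing forward as they close: fully open they stand 13 mm farther back than shut.
Start: joints at [-1.352, 0.313, 1.498, -0, 1.331, -0.223], TCP at [0.224, -0.475, 0.405] pointing down, gripper open.
Joint ranges: [-2.94, 2.94], [-0.97, 2.17], [0.19, 2.56], [-1.23, 4.37], [0.02, 3.11], [-2.88, 2.88]. Speed limits (rad/s): [2.39, 2.39, 3.01, 3.14, 3.14, 3.14].

### API

Orientations are given as a 3x3 rotation matrix whose columns are the frame's x, y, z axes.
In Python, from cell import ctrl, viewer gives the robot as it stands. The module is installed in compiled form; this text tells all that it offers.
- The arm moves only by the shell command python3 -m creep 'ROWS' [OPENING] [FORCE]. ROWS is JSON, a list of rows, each a list of 2 entries, a list of its own where there are three numbers: the shift along the tool's x, y, z in m, then the turn, a rotation vector about the tool's x, y, z in degrees. A call has 1 to 12 rows; each row is the pose to reach, as a shift and turn from the pose commanded when the call began, along the tool's axes at that moment; what a row does not reach only later rows make up. A row lasts 1/10 s, in which the tool goes at most 50 mm and 8.59 degrees, less where a joint would pass 70% of its speed; a pose out of reach is approached as far as the arm can. A call with a gripper value outside its range is refused whole. OPENING is the opening, from 0 (shut) to 1 (fully open), set as the call begins (- or left out, the last holds). The fingers move at their own pace and stop on an object; FORCE is the grip in N (left out, the last holds). Time passes only in rows, so rows that repeat a pose let the fingers close. It gives the time, the measured TCP pose, the force and the opening at its end, in the units of the state.
- ctrl.get_obs(): the state, without advancing time (a new reading comes with each control period).
- viewer.grab_frame(name): name is "side" or "top" or "wrist"; returns (picture, depth): 400x640x3 uint8, red, green, blue; 400x640 float32, m along the optical axis (not along the pixel's ray), 0 where there is no reading.
- viewer.camera_model(name): a dict with "fx", "fy", "cx", "cy" (pixels), "dist" ([k1, k2, p1, p2, k3] as OpenCV has them; the pictures are not rectified), "rvec" (rotation vector, rad) and "tvec" (3), from world to camera coordinates, as OpenCV has them; the wrist camera has in their place "hand_eye" (4x4, takes a point from camera to tool coordinates, whose origin is the TCP and whose axes are the flange's). Camera axes: x right, y down, z forward; pixel columns grow to the right and rows downward; lengths in m; the calibration is good to about 2 mm. A picture is of the moment at which its call begins: read the wrist's pose just before it. camera_model takes no time and is no camera call.
- ctrl.finish_job(): hands the job in, once; it reports no verdict.
The state is a dict: "clock": time; "joints": joint angles; "qd": joint speeds; "tau": joint torques, N m; "eef_pos": TCP position; "ee_rot": TCP orientation; "force": force on the tool from outside, world axes, zero at the start; "moment": the same for the moment, N m; "gripper_width": finger opening in m.
Only numpy, scipy, OpenCV 4.12 (cv2) and the standard library are available. Lean on these libraries where they do the work, as an engineer would, in place of code of your own. Each camera call takes 0.05 s, during which the arm holds its last target. There are 200 camera calls.

### The job

Slide the front yellow grease tin sideways along the trough of the sloped rack, without lifting it out, into the cradle beside the lane until it rests against the red end stop, then fold the red-tipped keeper arm fully down over it. The tins behind must run forward and stay in the lane, the next one resting at its front. Leave the other things on the bench where they are.

Things in the scene. Friction and masses are not known exactly. Their poses are not given: they have to be found in the camera images.
- rack: Blue and aluminium sloped rack, fixed. Origin on the bench below the front tin's centre; x points up the slope to the lane's rear, y along the front trough from the lane to the cradle and red end stop, z up. All slopes 12 degrees. Lane: 82 mm between two cheeks 30 mm high, x 42 to 205 mm. Trough: x -42 to 42, y -46 to 148 mm; its deck is 61 mm above the bench mid-way (x = 0).
- lane_front (a point): Rack frame (0, 0, 90) mm, axes as the rack's: where the centre of the tin at the front of the lane lies. A lip runs along the whole trough at x -38 to -50 mm, top at z = 87 mm. At y = -46 to -41 mm the trough has only a curb 8 mm high and then ends, so the front tin's side can be pushed towards the cradle from there.
- cradle_seat (a point): Rack frame (0, 110, 90) mm, axes as the rack's: centre of a tin in the cradle, against lip and end stop. The red stop's face is at y = 148 mm, its top 45 mm above the deck. A guide 18 mm high stands behind the cradle at x about 44 mm.
- front_tin_center (a point): Centre of the tin at the front of the lane: a closed yellow round tin with a black band and steel rims, 76 mm across, 60 mm tall, standing on the deck (so leaning 12 degrees to the rack's -x), 0.28 to 0.46 kg. The rack is slippery: 1 to 3 N slides the tin along the trough; past half-way out the next tin helps to push it.
- second_tin_center (a point): Centre of the second tin, same make, resting against the first; it slides down to the front of the lane once the first and the tool are out of the way.
- third_tin_center (a point): Centre of the third tin, same make, resting against the second.
- keeper (a joint): Keeper arm: 0 = leaning back (to the rack's +x) 40 degrees from upright, 0.70 = upright, 2.48 = fully down, parallel to the deck, pointing to the rack's -x, 2 mm above a seated tin. Stiff hinge: stays where left, 1 to 2 N at the tip moves it. Hinge axis along the rack's y at rack frame x = 57, y = 128, z = 140 mm.
- keeper_tip (a point): Point on the middle line of the keeper arm, 115 mm from its hinge axis, at the tip of its red end. The arm is a flat bar 10 mm thick, 26 mm wide (along the rack's y).
- spray_can: Bystander, leave alone: blue spray can, 62 mm across, 190 mm tall. Origin at its underside.
- orange_bottle: Bystander, leave alone: orange bottle with white cap, 72 mm across, 170 mm tall. Origin at its underside.
- grey_jar: Bystander, leave alone: grey jar with black lid, 80 mm across, 90 mm tall. Origin at its underside.
- coil_spring: Bystander, leave alone: upright pink coil spring, 109 mm across, 163 mm tall. Origin at its underside.
- bump_ring: Bystander, leave alone: black rubber ring, 76 mm across, 22 mm tall, lying flat behind the cradle. Origin at its underside.
- wrench: Bystander, leave alone: steel wrench lying flat, 190 mm long. Origin at its underside.
- hammer: Bystander, leave alone: hammer lying flat. Origin at its underside.
Mind the look-alikes: they are no part of the job. Leave any pink look-alike of the part that bears front_tin_center alone. What is shaped like the part that bears third_tin_center but blue is not meant.

How it is judged:
By the outcome, as a careful person would: the job done as asked, in the order asked, and still so for the second after the job is handed in, with the robot touching nothing.
It also fails if it takes over 45 s, if anything falls off the work surface, if the arm or the gripper's body presses on something with over 40 N, if the wrist force passes 120 N, or if a joint passes its speed limit or range.

## Working session

There is one attempt and no reset: what is moved stays moved. The work goes in short steps, Python scripts to look and compute and a shell command to move; the robot and the scene stay as the last step left them, time stands still between calls to the robot, and variables do not carry over. Pictures are saved under pics/ and viewed, about 8 in all and at most 12, crops included, and the job is handed in when it is done.

```bash
mkdir -p pics; cat > h.py <<'E'
import numpy as np, cv2
from cell import ctrl, viewer
def grab(n,save=None):
    o=ctrl.get_obs(); p,d=viewer.grab_frame(n)
    np.savez('last_'+n,p=p,d=d,pos=o['eef_pos'],rot=o['ee_rot'])
    if save: cv2.imwrite('pics/'+save,p[...,::-1])
    return p,d
def pts(n):
    """world point per pixel from the last saved frame"""
    z=np.load('last_'+n+'.npz'); d=z['d']; m=viewer.camera_model(n)
    K=np.array([[m['fx'],0,m['cx']],[0,m['fy'],m['cy']],[0,0,1.]])
    v,u=np.mgrid[:400,:640]
    uv=cv2.undistortPoints(np.stack([u,v],-1).reshape(-1,1,2).astype(float),K,np.array(m['dist'],float)).reshape(400,640,2)
    c=np.dstack([uv*d[...,None],d])
    if n=='wrist':
        H=np.array(m['hand_eye']); c=c@H[:3,:3].T+H[:3,3]
        return c@np.array(z['rot']).T+z['pos'],z['p'],d
    R=cv2.Rodrigues(np.array(m['rvec'],float))[0]
    return (c-np.array(m['tvec']).ravel())@R,z['p'],d
E
python3 - <<'E'
from h import *
print(ctrl.get_obs())
for n in('top','side'):
    p,d=grab(n,n+'0.png'); print(n,(d>0).mean()); print(viewer.camera_model(n))
print(viewer.camera_model('wrist'))
E
```

```text
{'clock': 0.0, 'joints': array([-1.35240365e+00,  3.13449238e-01,  1.49845172e+00,  1.36356330e-05,
        1.33099420e+00, -2.23424671e-01]), 'qd': array([ 0.0007159 ,  0.00049253,  0.00045105,  0.00035069, -0.00012119,
        0.00264595]), 'tau': array([ 6.07443098e-05, -4.12264431e+01, -2.59750628e+01, -1.01213657e-04,
        4.04997583e-03,  3.79651340e-05]), 'eef_pos': array([ 0.22445036, -0.47455705,  0.40412981]), 'ee_rot': array([[ 9.03977517e-01,  4.27579907e-01, -2.69271663e-04],
       [ 4.27579885e-01, -9.03976669e-01,  1.27443976e-03],
       [ 3.01509531e-04, -1.26720003e-03, -9.99999152e-01]]), 'force': array([-0.91851275,  0.43819479, -0.4583946 ]), 'moment': array([-0.02528483,  0.05187494,  0.003353  ]), 'gripper_width': 0.08521210086693838}
top 0.99586328125
{'fx': 412.4554645511526, 'fy': 412.4554645511526, 'cx': 312.423494136132, 'cy': 197.20683132015935, 'dist': array([0.01126617, 0.        , 0.        , 0.        , 0.        ]), 'rvec': array([ 2.1685244 , -2.20895174,  0.13031126]), 'tvec': array([-0.01496296,  0.58755887,  1.19837872])}
side 0.9961328125
{'fx': 410.399703804705, 'fy': 410.399703804705, 'cx': 323.2656621817814, 'cy': 202.9238419583467, 'dist': array([-0.04817398,  0.        ,  0.        ,  0.        ,  0.        ]), 'rvec': array([ 0.56863693, -2.54928751,  1.33452745]), 'tvec': array([0.51789054, 0.27399969, 1.1490801 ])}
{'fx': 317.5959974012864, 'fy': 317.5959974012864, 'cx': 320.64529620054674, 'cy': 200.301284997378, 'dist': array([-0.03572406,  0.        ,  0.        ,  0.        ,  0.        ]), 'hand_eye': array([[-8.58146169e-04, -9.62331127e-01, -2.71878770e-01,
         6.96404458e-02],
       [ 9.99999313e-01, -6.08681746e-04, -1.00188841e-03,
        -1.69447530e-04],
       [ 7.98660758e-04, -2.71879443e-01,  9.62330988e-01,
         3.10714077e-02],
       [ 0.00000000e+00,  0.00000000e+00,  0.00000000e+00,
         1.00000000e+00]])}
```

View pics/top0.png

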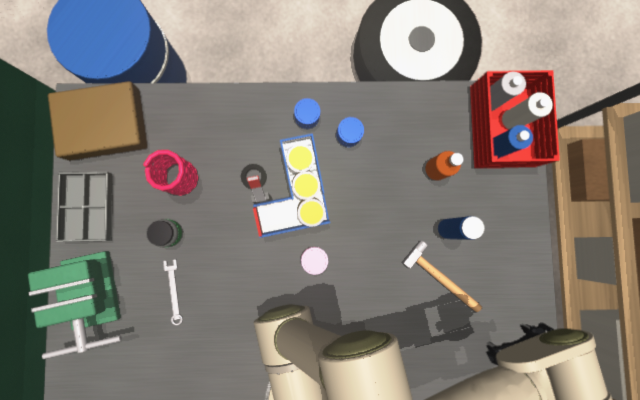

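View pics/side0.png

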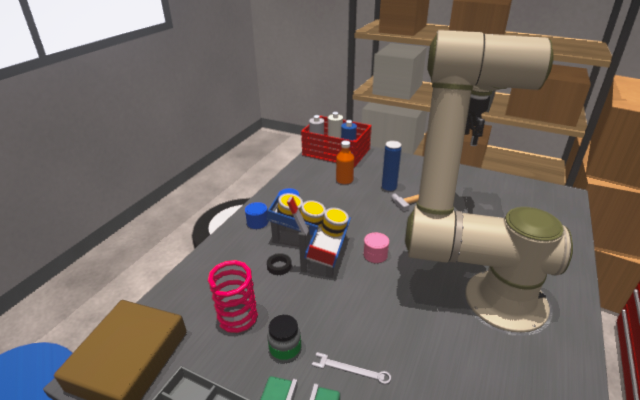

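The top view shows three yellow tins in the lane: front (311,212), second (306,185), third (300,158). The red stop is at (258,221) and the keeper tip at about (254,182). The look-alikes are a pink tin at (315,261) and blue ones at (307,112) and (350,131). The front tin is the yellow one next to the cradle, at the trough corner.

```bash
cat > loc.py <<'E'
from h import *
from scipy.spatial.transform import Rotation as R
P,p,d=pts('top'); hsv=cv2.cvtColor(p,cv2.COLOR_RGB2HSV)
m=cv2.inRange(hsv,(22,100,120),(36,255,255)); n,l,s,c=cv2.connectedComponentsWithStats(m)
C=[]
for i in range(1,n):
    if s[i,4]>150:
        q=P[l==i]; q=q[q[:,2]>.1]; ctr=np.median(q,0)
        print('yellow',c[i].round(1),s[i,4],q.mean(0).round(4),(q.max(0)-q.min(0)).round(3)); C.append(q.mean(0))
C=sorted(C,key=lambda a:a[0]); v=C[2]-C[0]; print('spacing',np.diff(C,axis=0),np.linalg.norm(np.diff(C,axis=0),axis=1), 'slope',np.degrees(np.arcsin(v[2]/np.linalg.norm(v))))
yaw=np.arctan2(v[1],v[0]); print('yaw deg',np.degrees(yaw))
r=cv2.inRange(hsv,(0,150,80),(6,255,255))|cv2.inRange(hsv,(174,180,80),(180,255,255))
n,l,s,c=cv2.connectedComponentsWithStats(r)
X=R.from_euler('z',yaw).as_matrix()
# lid centre in rack: tin axis leaning -x 12deg, 30mm above centre
lid=np.array([-.030*np.sin(np.radians(12)),0,.090+.030*np.cos(np.radians(12))])
O=C[0]-X@lid; print('origin est',O)
for i in range(1,n):
    if s[i,4]>20 and 200<c[i][0]<350 and 120<c[i][1]<300:
        q=P[l==i]; k=(q-O)@X; print('red',c[i].round(),s[i,4],q.mean(0).round(4),'rack min',k.min(0).round(3),'max',k.max(0).round(3))
for nm,lo,hi in(('pink',(140,15,120),(175,110,255)),('blue',(105,120,60),(125,255,255))):
    n,l,s,c=cv2.connectedComponentsWithStats(cv2.inRange(hsv,lo,hi))
    for i in range(1,n):
        if s[i,4]>80 and 230<c[i][0]<380 and 80<c[i][1]<300: q=P[l==i]; print(nm,c[i].round(),s[i,4],q.min(0).round(3),q.max(0).round(3))
cv2.imwrite('pics/crop.png',cv2.resize(p[90:290,220:380,::-1],None,fx=3,fy=3,interpolation=cv2.INTER_CUBIC))
E
python3 loc.py
```

```text
yellow [299.9 157.5] 402 [0.683  0.0093 0.1558] [0.234 0.059 1.102]
yellow [305.7 185. ] 396 [ 0.6103 -0.005   0.1398] [0.163 0.057 1.118]
yellow [311.2 212.3] 393 [ 0.5374 -0.019   0.1212] [0.058 0.06  0.019]
spacing [[0.07290778 0.01402262 0.01866648]
 [0.07267214 0.01428808 0.01597536]] [0.07655466 0.07576676] slope 13.147519607575049
yaw deg 11.004864199995021
origin est [ 0.54351751 -0.01778679  0.00183123]
red [254. 183.] 57 [0.6004 0.1192 0.2695] rack min [-0.06   0.04   0.218] max [0.092 0.139 1.245]
red [257. 221.] 75 [0.517  0.1306 0.1066] rack min [-0.036  0.147  0.094] max [0.039 0.155 0.117]
pink [314. 260.] 641 [ 0.359 -0.07  -0.004] [0.477 0.014 1.246]
blue [307. 111.] 537 [ 0.477 -0.049  0.   ] [0.895 0.025 1.246]
blue [350. 130.] 557 [ 0.477 -0.178 -0.002] [0.838 0.01  1.246]
blue [309. 154.] 115 [ 0.594 -0.054  0.099] [0.752 0.063 0.139]
```

View pics/crop.png

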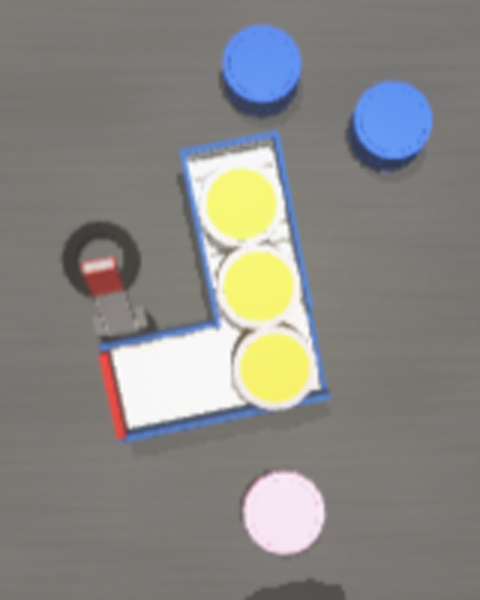

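The enlarged crop shows the yellow front tin at (274,367), next to the empty cradle with the red stop at (110,395). The pink tin is a separate one standing on the bench. The checks hold up: the stop face measures y=147 mm (148 given) and tin spacing 76 mm. The rack origin is about (0.543,-0.018), yaw 11°. Next I swing over, gripper shut, to a point beyond the trough's open end.

```bash
python3 -m creep '[[[0.463,-0.214,0],[0,0,-75.7]],[[0.463,-0.214,0],[0,0,-75.7]],[[0.463,-0.214,0],[0,0,-75.7]],[[0.463,-0.214,0],[0,0,-75.7]],[[0.463,-0.214,0],[0,0,-75.7]],[[0.463,-0.214,0],[0,0,-75.7]],[[0.463,-0.214,0],[0,0,-75.7]],[[0.463,-0.214,0],[0,0,-75.7]],[[0.463,-0.214,0],[0,0,-75.7]],[[0.463,-0.214,0],[0,0,-75.7]],[[0.463,-0.214,0],[0,0,-75.7]],[[0.463,-0.214,0],[0,0,-75.7]]]' 0 30
cat > st.py <<'E'
from h import *
o=ctrl.get_obs(); a=np.radians(11); X=np.array([[np.cos(a),-np.sin(a),0],[np.sin(a),np.cos(a),0],[0,0,1]]); O=np.array([.5435,-.018,0])
R=np.array(o['ee_rot']); t=np.array(o['eef_pos'])+R[:,2]*.173
print('t',o['clock'],'tip rack mm',(1e3*(t-O)@X).round(1),'tool x,z in rack',(X.T@R[:,0]).round(3),(X.T@R[:,2]).round(3),'F rack',(X.T@np.array(o['force'])).round(2),'w',round(o['gripper_width'],4),'q',np.round(o['joints'],2))
E
python3 st.py; python3 -c "
from h import *
grab('wrist','w1.png')"
```

```text
clock: 1.3
eef_pos: [0.552, -0.0821, 0.404]
ee_rot: [[-0.193, 0.981, -0.001], [0.981, 0.193, 0.0], [0.001, -0.001, -1.0]]
force: [0.2, -0.4, 0.3]
gripper_width: -0.0003
t 1.3 tip rack mm [ -4.1 -64.5 231. ] tool x,z in rack [-0.003  1.     0.001] [-0.001  0.001 -1.   ] F rack [ 0.13 -0.4   0.32] w -0.0003 q [-0.36  0.39  1.4  -0.    1.36 -0.55]
```

View pics/w1.png

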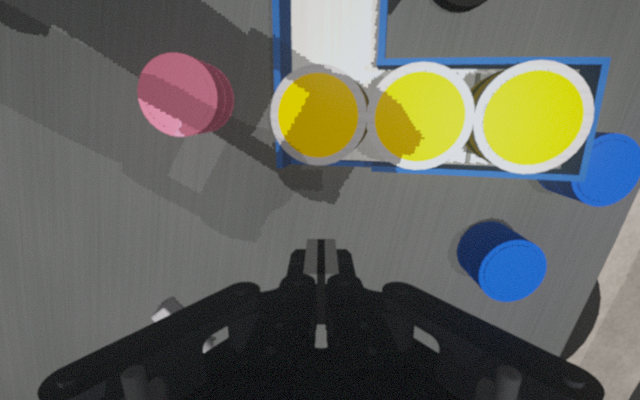

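The wrist view shows the closed fingertips at (320,255), with the front tin's lid straight ahead at (320,113). I check its position from this view.

```bash
python3 - <<'E'
from h import *
P,p,d=pts('wrist'); hsv=cv2.cvtColor(p,cv2.COLOR_RGB2HSV)
a=np.radians(11); X=np.array([[np.cos(a),-np.sin(a),0],[np.sin(a),np.cos(a),0],[0,0,1]]); O=np.array([.5435,-.018,0])
Q=1e3*(P-O)@X
m=cv2.inRange(hsv,(18,150,60),(36,255,255)); m=cv2.morphologyEx(m,cv2.MORPH_OPEN,np.ones((5,5)))
for x0,x1 in((270,366),(366,473),(478,595)):
    mm=m.copy(); mm[:,:x0]=0; mm[:,x1:]=0
    c=max(cv2.findContours(mm,0,1)[0],key=cv2.contourArea); e=cv2.fitEllipse(c); u,v=map(int,e[0])
    print(np.round(e[0],1),np.round(e[1],1),Q[v-3:v+4,u-3:u+4].reshape(-1,3).mean(0).round(1))
t=Q[240:270,308:335]; print('finger',t.reshape(-1,3).min(0),np.median(t.reshape(-1,3),0))
w=(hsv[...,1]<40)&(hsv[...,2]>120)&(d>0); w[:, :296]=0;w[:,368:]=0;w[60:]=0
print('deck',np.median(Q[w],0).round(1), w.sum())
E
```

```text
[317.7 114.7] [78.3 82.9] [ -6.5   2.6 124.7]
[419.2 116.1] [84.3 90.6] [ 67.8   1.7 135.2]
[533.1 117.2] [ 87.7 101.8] [139.2   2.1 155.7]
finger [ -9.24546632 -53.81445757 235.31712123] [ -3.17671037 -53.10977713 251.17780433]
deck [ 5.5 76.  60.3] 4307
```

The wrist view agrees with the top view to about 3 mm. Now descend beside the tin.

```bash
python3 -m creep '[[[-0.003,0,0.05],[0,0,0]],[[-0.003,0,0.1],[0,0,0]],[[-0.003,0,0.13],[0,0,0]],[[-0.003,0,0.15],[0,0,0]],[[-0.003,0,0.15],[0,0,0]]]' 0 && python3 -m creep '[[[0.01,0,0],[0,0,0]],[[0.015,0,0],[0,0,0]],[[0.02,0,0],[0,0,0]],[[0.025,0,0],[0,0,0]],[[0.03,0,0],[0,0,0]],[[0.035,0,0],[0,0,0]],[[0.04,0,0],[0,0,0]],[[0.04,0,0],[0,0,0]]]'; python3 st.py; python3 -c "
from h import *
grab('wrist','w2.png')"
```

```text
clock: 1.85
eef_pos: [0.5508, -0.0876, 0.2524]
ee_rot: [[-0.189, 0.982, -0.005], [0.982, 0.189, 0.002], [0.003, -0.005, -1.0]]
force: [-1.2, 0.4, 0.0]
gripper_width: 0.0003
clock: 2.65
eef_pos: [0.5443, -0.0462, 0.2546]
ee_rot: [[-0.192, 0.981, -0.0], [0.981, 0.192, 0.0], [0.0, -0.0, -1.0]]
force: [-1.0, -0.5, 0.3]
gripper_width: -0.0002
t 2.65 tip rack mm [ -4.7 -27.8  81.6] tool x,z in rack [-0.001  1.     0.   ] [-0.  0. -1.] F rack [-1.12 -0.33  0.3 ] w -0.0002 q [-0.3   0.52  1.61  0.    1.01 -0.49]
```

View pics/w2.png

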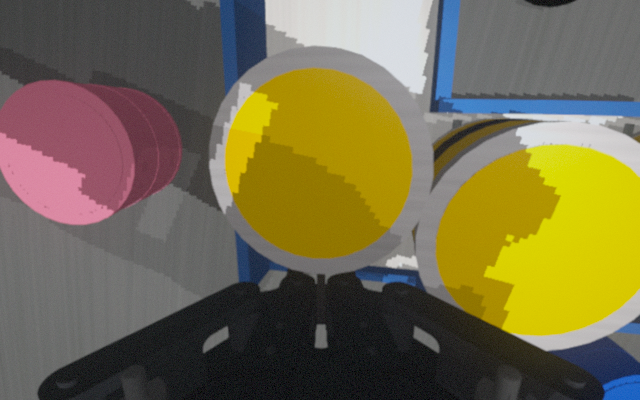

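The tin (lid at 318,163) has started along the trough, pushed centrally, and the second tin follows. I check that the gripper linkage clears the second tin's lid.

```bash
python3 - <<'E'
from h import *
P,p,d=pts('wrist')
a=np.radians(11); X=np.array([[np.cos(a),-np.sin(a),0],[np.sin(a),np.cos(a),0],[0,0,1]]); O=np.array([.5435,-.018,0])
Q=1e3*(P-O)@X
for uv in((345,300),(400,295),(440,305),(480,325),(520,340),(570,365),(590,390),(520,230),(318,160)): print(uv,Q[uv[1],uv[0]].round(1),d[uv[1],uv[0]].round(3))
E
```

```text
(345, 300) [  3.7 -15.3 137. ] 0.099
(400, 295) [ 21.9 -16.1 133.1] 0.103
(440, 305) [ 32.5 -15.3 139.9] 0.096
(480, 325) [ 40.2 -15.3 149.5] 0.087
(520, 340) [ 47.9 -15.5 155.6] 0.081
(570, 365) [ 54.6 -15.4 164.7] 0.072
(590, 390) [ 53.5 -15.1 172. ] 0.065
(520, 230) [ 58.2   6.  132.1] 0.097
(318, 160) [ -4.8  25.8 119.8] 0.104
```

```bash
python3 -m creep '[[[0.004,0,-0.004],[0,0,0]],[[0.01,0,-0.004],[0,0,0]],[[0.016,0,-0.004],[0,0,0]],[[0.022,0,-0.004],[0,0,0]],[[0.028,0,-0.004],[0,0,0]],[[0.034,0,-0.004],[0,0,0]],[[0.04,0,-0.004],[0,0,0]],[[0.046,0,-0.004],[0,0,0]],[[0.052,0,-0.004],[0,0,0]],[[0.058,0,-0.004],[0,0,0]],[[0.064,0,-0.004],[0,0,0]],[[0.07,0,-0.004],[0,0,0]]]' >/dev/null; python3 st.py; python3 -m creep '[[[0.003,0,0],[0,0,0]],[[0.006,0,0],[0,0,0]],[[0.009,0,0],[0,0,0]],[[0.012,0,0],[0,0,0]],[[0.014,0,0],[0,0,0]],[[0.014,0,0],[0,0,0]]]'; python3 st.py; python3 -c "
from h import *
grab('wrist','w3.png')"
```

```text
t 3.9 tip rack mm [-4.6 42.  85.7] tool x,z in rack [-0.  1.  0.] [ 0.  0. -1.] F rack [ 0.71 -1.01 -0.53] w -0.0001 q [-0.18  0.49  1.66  0.    1.   -0.37]
clock: 4.5
eef_pos: [0.5283, 0.0358, 0.2586]
ee_rot: [[-0.191, 0.982, -0.0], [0.982, 0.191, 0.0], [0.0, -0.0, -1.0]]
force: [0.3, 0.2, 0.1]
gripper_width: -0.0001
t 4.5 tip rack mm [-4.6 55.8 85.6] tool x,z in rack [-0.  1.  0.] [-0.  0. -1.] F rack [0.31 0.14 0.14] w -0.0001 q [-0.15  0.48  1.66  0.    1.   -0.35]
```

View pics/w3.png

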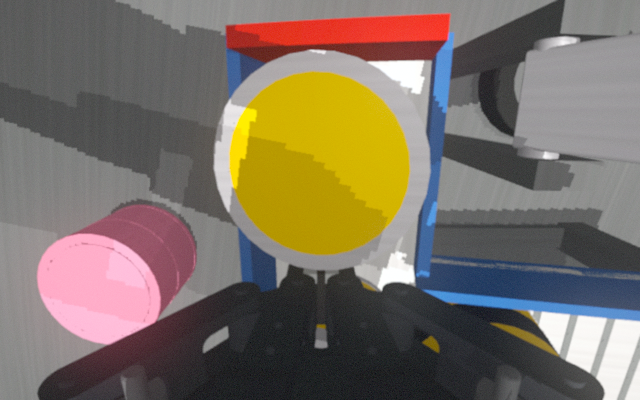

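The tin is almost at the red stop: its far rim is at row 50 and the stop's face at about row 50-60. I push the last few mm gently until force shows.

```bash
python3 -m creep '[[[0.002,0,0],[0,0,0]],[[0.004,0,0],[0,0,0]],[[0.005,0,0],[0,0,0]],[[0.005,0,0],[0,0,0]]]' >/dev/null; python3 st.py; python3 -m creep '[[[0.001,0,0],[0,0,0]],[[0.002,0,0],[0,0,0]],[[0.002,0,0],[0,0,0]]]' >/dev/null; python3 st.py
```

```text
t 4.95 tip rack mm [-4.6 60.7 85.7] tool x,z in rack [-0.  1.  0.] [-0.  0. -1.] F rack [-0.38 -0.3  -0.05] w 0.0001 q [-0.14  0.48  1.66  0.    0.99 -0.34]
t 5.25 tip rack mm [-4.3 61.  86. ] tool x,z in rack [-0.     1.    -0.003] [ 0.001 -0.003 -1.   ] F rack [ 0.29 -9.04 -0.33] w 0.0 q [-0.14  0.48  1.66 -0.    0.99 -0.33]
```

Contact at the stop shows 9 N at tip y=61, as predicted for a seated tin. Back off a little, lift clear, and look at the rack.

```bash
python3 -m creep '[[[-0.004,0,0],[0,0,0]],[[-0.004,0,0],[0,0,0]],[[-0.004,0,-0.03],[0,0,0]],[[-0.004,0,-0.07],[0,0,0]],[[-0.004,0,-0.12],[0,0,0]],[[-0.004,0,-0.165],[0,0,0]],[[-0.004,0,-0.195],[0,0,0]],[[-0.004,0,-0.195],[0,0,0]]]' >/dev/null; python3 st.py; python3 - <<'E'
from h import *
grab('wrist'); p,d=grab('side'); 
P,pw,_=pts('wrist'); a=np.radians(11); X=np.array([[np.cos(a),-np.sin(a),0],[np.sin(a),np.cos(a),0],[0,0,1]]); O=np.array([.5435,-.018,0])
cv2.imwrite('pics/v4.png',np.vstack([pw[...,::-1][:,:],cv2.resize(p[170:300,230:390,::-1],(640,520))[:200*2]])[:600] if 0 else np.hstack([cv2.resize(pw[...,::-1],(480,300)),cv2.resize(p[180:280,235:342,::-1],(320,300))]))
Q=1e3*(P-O)@X; hsv=cv2.cvtColor(pw,cv2.COLOR_RGB2HSV)
m=cv2.morphologyEx(cv2.inRange(hsv,(18,150,60),(36,255,255)),cv2.MORPH_OPEN,np.ones((5,5)))
for c in cv2.findContours(m,0,1)[0]:
    if cv2.contourArea(c)>300:
        (u,v),_=cv2.minEnclosingCircle(c); print((round(u),round(v)),cv2.contourArea(c),Q[min(int(v),399),min(int(u),639)].round(1))
E
```

```text
t 6.05 tip rack mm [ -3.5  58.4 285. ] tool x,z in rack [-0.001  1.    -0.002] [ 0.007 -0.002 -1.   ] F rack [ 0.03 -0.63 -0.83] w -0.0004 q [-0.15  0.29  1.39  0.    1.45 -0.34]
(390, 246) 2758.0 [ 67.1  -0.9 136.1]
(316, 239) 1451.0 [ -5.   69.8 288.5]
(317, 129) 3320.5 [ -6.1 111.8 119.1]
```

View pics/v4.png

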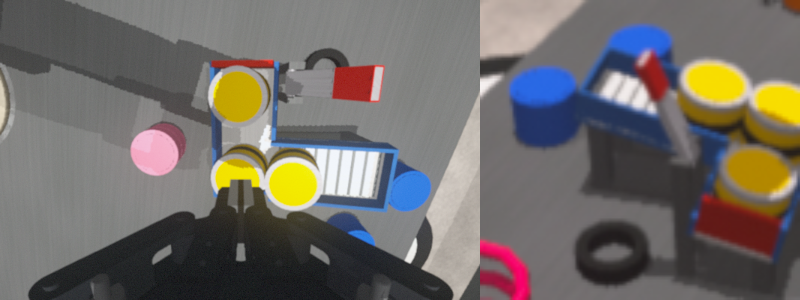

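The left half (wrist) shows the tin against the red stop, the second tin run forward to the lane front at about (240,170), and the third behind it at (292,183). The keeper leans back with its red tip at (358,83). I measure the keeper, then move behind it.

```bash
python3 - <<'E'
from h import *
P,pw,_=pts('wrist'); a=np.radians(11); X=np.array([[np.cos(a),-np.sin(a),0],[np.sin(a),np.cos(a),0],[0,0,1]]); O=np.array([.5435,-.018,0])
Q=1e3*(P-O)@X; r=Q[88:132,446:505]; h=cv2.cvtColor(pw,cv2.COLOR_RGB2HSV)[88:132,446:505]
m=(h[...,1]>150)&((h[...,0]<8)|(h[...,0]>172)); q=r[m]; q=q[q[:,2]>170]; print(m.sum(),np.percentile(q,[2,50,98],axis=0).round(1))
E
python3 -m creep '[[[0.02,0.02,0],[0,0,0]],[[0.04,0.05,0],[0,0,0]],[[0.06,0.085,0],[0,0,0]],[[0.07,0.12,0],[0,0,0]],[[0.07,0.15,0],[0,0,0]],[[0.07,0.168,0],[0,0,0]],[[0.07,0.168,0],[0,0,0]],[[0.07,0.168,0],[0,0,0]]]' >/dev/null; python3 st.py
```

```text
2183 [[ 79.9 116.5 213.7]
 [ 87.3 128.6 233. ]
 [ 93.5 140.3 248.8]]
t 6.95 tip rack mm [162.9 128.6 278.8] tool x,z in rack [-0.     1.     0.001] [-0.003  0.001 -1.   ] F rack [-0.2  -0.65 -0.3 ] w 0.0003 q [ 0.03  0.71  0.77  0.    1.67 -0.16]
```

The keeper tip measures (93,128,249) mm, 115 mm from the hinge. That is about 18° back from upright, so it starts less far back than the 0 position. I come down behind it and push it over towards -x.

```bash
python3 -m creep '[[[0,0,0.025],[0,0,0]],[[0,0,0.05],[0,0,0]],[[0,-0.025,0.05],[0,0,0]],[[0,-0.048,0.05],[0,0,0]],[[0,-0.06,0.048],[0,0,0]],[[0,-0.074,0.045],[0,0,0]],[[0,-0.086,0.043],[0,0,0]],[[0,-0.103,0.044],[0,0,0]],[[0,-0.119,0.048],[0,0,0]],[[0,-0.135,0.054],[0,0,0]],[[0,-0.149,0.063],[0,0,0]],[[0,-0.149,0.063],[0,0,0]]]' >/dev/null; python3 st.py; python3 - <<'E'
from h import *
p,d=grab('side'); cv2.imwrite('pics/s5.png',cv2.resize(p[130:290,220:420,::-1],(700,560),interpolation=cv2.INTER_CUBIC))
E
```

```text
t 8.15 tip rack mm [ 12.  128.8 217.2] tool x,z in rack [0. 1. 0.] [-0.002  0.    -1.   ] F rack [ 0.77 -0.09  0.33] w -0.0001 q [-0.01  0.36  1.47  0.    1.31 -0.2 ]
```

View pics/s5.png

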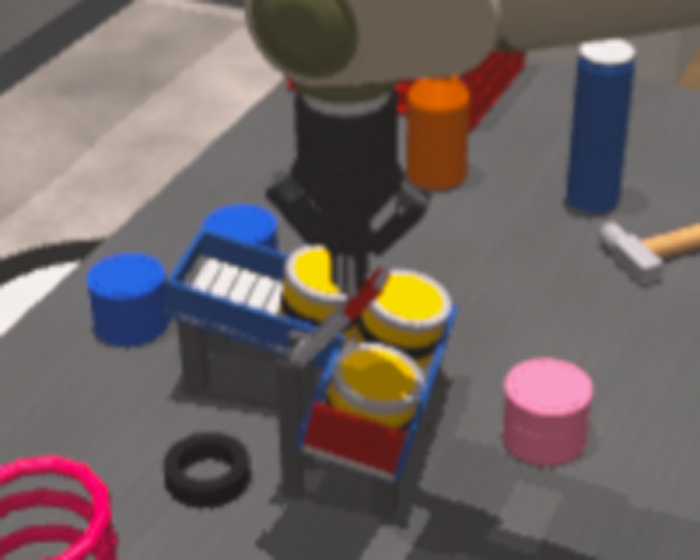

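The side crop shows the keeper past upright, its red tip at (375,290), with the fingers behind it. I continue along the arc and down.

```bash
python3 -m creep '[[[0,-0.01,0.012],[0,0,0]],[[0,-0.02,0.025],[0,0,0]],[[0,-0.028,0.04],[0,0,0]],[[0,-0.033,0.056],[0,0,0]],[[0,-0.035,0.068],[0,0,0]],[[0,-0.035,0.078],[0,0,0]],[[0,-0.035,0.082],[0,0,0]],[[0,-0.035,0.082],[0,0,0]]]' >/dev/null; python3 st.py; python3 -m creep '[[[0,0,0.002],[0,0,0]],[[0,0,0.004],[0,0,0]],[[0,0,0.004],[0,0,0]]]'>/dev/null; python3 st.py;
```

```text
t 9.0 tip rack mm [-20.4 128.5 135.5] tool x,z in rack [-0.  1.  0.] [-0.  0. -1.] F rack [ 0.1   0.06 -0.68] w 0.0 q [-0.02  0.38  1.67  0.    1.09 -0.22]
t 9.3 tip rack mm [-20.5 128.5 131.8] tool x,z in rack [-0.  1. -0.] [ 0. -0. -1.] F rack [-0.07  0.71 -0.1 ] w -0.0004 q [-0.02  0.38  1.68  0.    1.08 -0.22]
```

```bash
python3 -m creep '[[[0,0,0.001],[0,0,0]],[[0,0,0.002],[0,0,0]],[[0,0,0.002],[0,0,0]]]'>/dev/null; python3 st.py;  python3 -m creep '[[[0,0,0.001],[0,0,0]],[[0,0,0.002],[0,0,0]],[[0,0,0.002],[0,0,0]]]'>/dev/null; python3 st.py
```

```text
t 9.6 tip rack mm [-20.3 128.4 130.2] tool x,z in rack [-0.  1. -0.] [ 0.001 -0.    -1.   ] F rack [-0.38  0.28  5.46] w 0.0 q [-0.02  0.38  1.68  0.    1.08 -0.22]
t 9.9 tip rack mm [-20.  128.4 129.6] tool x,z in rack [-0.     1.    -0.001] [ 0.002 -0.001 -1.   ] F rack [-4.44  2.27 18.52] w 0.0003 q [-0.02  0.39  1.68 -0.    1.07 -0.22]
```

The fingertip met a hard stop at z≈130 mm (131 predicted for fully down) with 18 N. Now lift off and check.

```bash
python3 -m creep '[[[0,0,-0.01],[0,0,0]],[[0,0,-0.04],[0,0,0]],[[-0.01,0,-0.08],[0,0,0]],[[-0.05,0,-0.12],[0,0,0]],[[-0.09,-0.01,-0.15],[0,0,0]],[[-0.13,-0.02,-0.15],[0,0,0]],[[-0.16,-0.03,-0.15],[0,0,0]],[[-0.16,-0.03,-0.15],[0,0,0]]]'>/dev/null; python3 st.py; python3 - <<'E'
from h import *
p,d=grab('side'); grab('wrist'); P,pw,_=pts('wrist')
a=np.radians(11); X=np.array([[np.cos(a),-np.sin(a),0],[np.sin(a),np.cos(a),0],[0,0,1]]); O=np.array([.5435,-.018,0])
Q=1e3*(P-O)@X; hsv=cv2.cvtColor(pw,cv2.COLOR_RGB2HSV)
m=((hsv[...,1]>150)&((hsv[...,0]<8)|(hsv[...,0]>172))); q=Q[m&(Q[...,2]>80)&(Q[...,1]<147)&(abs(Q[...,0])<80)&(Q[...,1]>100)]; print('keeper red',len(q),np.percentile(q,[2,50,98],axis=0).round(1) if len(q) else '')
if len(q): k=np.polyfit(q[:,0],q[:,2],1); print('slope deg',np.degrees(np.arctan(k[0])))
y=(hsv[...,0]>18)&(hsv[...,0]<36)&(hsv[...,1]>150)&(Q[...,2]>110)
n,l,s,c=cv2.connectedComponentsWithStats(y.astype(np.uint8))
for i in range(1,n):
    if s[i,4]>300: print('yellow',c[i].round(),s[i,4],np.percentile(Q[l==i],[2,50,98],axis=0).round(0).tolist())
cv2.imwrite('pics/f6.png',np.hstack([cv2.resize(pw[...,::-1],(480,300)),cv2.resize(p[180:280,235:342,::-1],(320,300))]))
E
```

```text
t 10.7 tip rack mm [-51.6 -34.5 277.8] tool x,z in rack [ 0.004  1.    -0.001] [-0.    -0.001 -1.   ] F rack [-0.51  0.54 -0.66] w 0.0002 q [-0.36  0.23  1.48 -0.    1.43 -0.54]
keeper red 778 [[-55.6 115.3 117.3]
 [-37.9 120.  124.4]
 [-18.8 126.5 129.3]]
slope deg 11.686663006366212
yellow [372.  35.] 2744 [[-35.0, 82.0, 113.0], [-6.0, 101.0, 120.0], [22.0, 115.0, 126.0]]
yellow [367. 153.] 3450 [[-35.0, -30.0, 114.0], [-7.0, -1.0, 120.0], [20.0, 26.0, 126.0]]
yellow [452. 155.] 3864 [[40.0, -30.0, 129.0], [68.0, -2.0, 135.0], [94.0, 26.0, 141.0]]
```

View pics/f6.png

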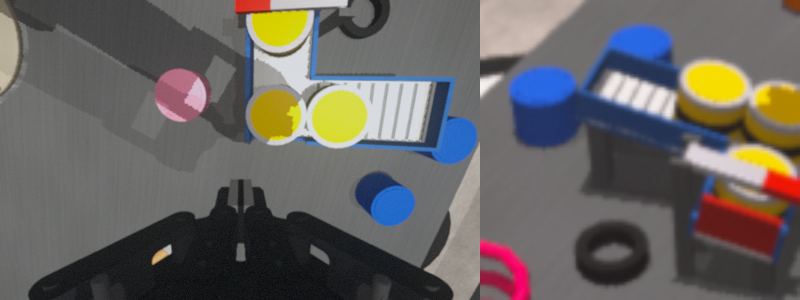

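The keeper lies across the seated tin, at 11.7° against the 12° deck. The second tin is at the lane front at (275,115) and the third behind it at (340,115). Everything else is as it was, and the robot is clear, so I hand in.

```bash
python3 -c "
from cell import ctrl
print(ctrl.finish_job())"
```

```text
the job is handed in; nothing more can be done
None
```

The job is done and handed in at about 11 s on the robot's clock, with the robot clear of everything. I pushed the front yellow tin along the trough with shut fingers until it met the red stop, then folded the keeper down to its hard stop.

**Last checks**
- **Seated tin:** its centre is at y ≈ 110–112 mm (110 expected), and contact at the stop showed about 9 N.
- **Keeper:** it lies at 11.7° (12° is fully down), with its tip at x ≈ -56 mm. The final press on its stop read 18 N.
- **Tins behind:** the second rests at the lane front, within 1–2 mm of its expected place, and the third is against it in the lane.
- **Bystanders:** in the last pictures, those in view look unmoved. I didn't measure them.

**Disagreement:** before I touched it, the keeper measured about 18° back from upright, not the 40° given for position 0. I planned the push from the measured angle. No check failed.

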